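Cap the finishing tumbler

TASK

Close the finishing tumbler for its next run: take the cap from the bench, push it squarely and fully home on the barrel's leaning grooved neck, keeping hold of it until it is home and with both cam arms still open. Then swing the two brass cam arms down one after the other until each is all the way down against its stop, and move clear. Leave the jar, the brush and the tray of enamel discs where they are.

Things in the scene. Friction and masses are not known exactly. Their poses are not given: they have to be found in the camera images.
- tumbler: Fixed grey drive base of the tumbler, 200 x 150 x 50 mm, origin at the centre of its underside; it carries the barrel, which leans to the base's -x side. Black motor block below the barrel and two grey cheeks beside the barrel's lower half, all below 130 mm.
- barrel: Blue barrel with steel neck, immovable. Origin: centre of its closed bottom end, 75 mm above the bench. z = barrel axis, leaning 30 deg from vertical towards the robot's side; y level; x away from the robot and up. Radius along z (mm): 48 from 0 to 90; cone to 24 at 110; neck 24 to 153.5; groove 17 to 178; lip 24 to 185, tapering to 20 at the closed end face at 190.
- neck_mouth (a point): centre of the neck's end face, on the barrel axis 190 mm from the barrel's origin: the cap's inner ceiling rests here when fully home.
- cap: Aluminium cap, 0.25 to 0.5 kg, loose, standing upright on the bench, open side down. Cup of outer radius 33 mm, bore radius 25.8, bore depth 40.5, flat top at 46.5 mm. Origin: centre of its open rim; z up. Cam arms a and b hinge at its +y and -y. Any turn about the neck will do; arms along the barrel's y leave most room. Fully home its origin is 149.5 mm along the barrel's z.
- lug_top (a point): centre of the top of the cap's grip lug, 75 mm along z from the cap's origin: a square lug 24 x 24 mm (sides along the cap's x and y) standing on the flat top, from 46.5 to 75 mm. Grip it with the fingers on its +x and -x sides, clear of the arms.
- cam_a (a joint): brass cam arm on the cap's +y side; hinge along x at y = 36, z = 22 mm (cap frame). Bar 75 mm long, 16 wide, 6 thick. 0 = open, outward and 25 deg above the rim plane; grows as it swings out and down; 1.745 rad = stop, 75 deg below it, beside the neck. Stays where left; friction 0.06 N m. From about 0.8 rad its cam enters the groove; if the cap is not home it meets the lip and stops.
- cam_b (a joint): the same brass cam arm on the cap's -y side, hinge at y = -36 mm, z = 22 mm; same values: 0 open (25 deg above the rim plane), 1.745 rad all the way down. Both arms start between 0 and 0.35 rad.
- cam_a_tip (a point): middle of the free end of arm a, 75 mm from its hinge.
- cam_b_tip (a point): middle of the free end of arm b, 75 mm from its hinge.
- jar: bystander: clear glass jar with black cap, 60 mm across, 85 mm tall, origin at the centre of its underside; leave it standing where it is.
- brush: bystander: wooden-handled brush about 150 mm long lying on the bench along its x axis; leave it alone.
- tray: bystander: wooden tray 120 x 200 x 22 mm holding blue enamel discs, origin at the centre of its underside; leave it alone.

How it is judged:
By the outcome, as a careful person would: the job done as asked, in the order asked, and still so for the second after the job is handed in, with the robot touching nothing.
It also fails if it takes over 72 s, if anything falls off the work surface, if the arm or the gripper's body presses on something with over 40 N, if the wrist force passes 120 N, or if a joint passes its speed limit or range.

ROBOT

A 6-joint arm with a two-finger parallel gripper is mounted at the origin on the work surface. World frame = base frame: x ahead of the robot, y to its left, z up, the work surface at z = 0. Lengths are in m, angles in rad, forces in N, time in s.
With the tool pointing down it reaches from about 0.3 to 0.875 m from the base axis. Payload 6.4 kg.
Tool frame: the origin (TCP) lies at the very end of the fingers, on their centre line; the grasp point (between the pads) lies 19 mm behind it; z points along the fingers, y is the line along which they close (so a half turn about z gives the same grasp; the last joint's range is limited). The gripper opens to 85 mm and grips with 20 to 120 N. Pads are 22 mm wide; open, the fingers measure 114 mm over their backs; the gripper's body (76 mm by 85 mm) begins 54 mm behind the grasp point. The pads swing forward as they close: fully open they stand 13 mm farther back than shut.
Start: joints at [0.912, 0.181, 1.607, -0, 1.354, -0.206], TCP at [0.252, 0.517, 0.231] pointing down, gripper open.
Joint ranges: [-2.99, 2.99], [-0.89, 2.07], [0.3, 2.58], [-1.14, 4.28], [0, 2.63], [-3.12, 3.12]. Speed limits (rad/s): [2.57, 2.57, 3.01, 3.14, 3.14, 3.14].

INTERFACE

Orientations are given as a unit quaternion [w, x, y, z].
In Python, from bench import ctrl, vision, get_obs gives the robot as it stands (ctrl), with the cameras (vision) and the readings as plain functions.
- The arm moves only by the shell command python3 jog.py 'ROWS'. ROWS is a JSON list of rows, 1 to 10 of them, each of 7 numbers: dx, dy, dz in m, then a rotation vector rx, ry, rz in rad, then the opening from 0.0 (shut) to 1.0 (fully open); each row is the pose to reach, as a shift and turn from the pose commanded when the command began, along the tool's axes at that moment; what a row does not reach only later rows make up. A row lasts 1/8 s, in which the tool goes at most 0.0625 m and 0.188 rad, less where a joint would pass 70% of its speed; a pose out of reach is approached as far as the arm can. The fingers move at their own pace and stop on an object; the grip force is fixed at half the most. Time passes only in rows, so rows that do not move let the fingers close. It prints the time, the measured TCP pose, the force, the opening and the grip force at its end.
- get_obs(): the state, without advancing time (a new reading comes with each control period).
- vision.camera(name): name is "scene" or "side" or "wrist"; returns the picture (420x560x3 uint8, blue, green, red); there is no depth.
- vision.camera_params(name): a dict with "fovy" (degrees; the focal length in pixels is half the picture's height over the tangent of half this angle, whatever the lens; pixels are square), "cx", "cy" (the principal point, pixels), "view" (4x4, takes a point from world to camera coordinates). Camera axes: x right, y up, looking along -z (the intrinsics and any distortion apply to the point x, -y, -z); pixel columns grow to the right and rows downward; lengths in m; the calibration is good to about 2 mm. A picture is of the moment at which its call begins: read the wrist's pose just before it. camera_params takes no time and is no camera call; for the wrist camera it gives the pose at the moment of the call.
- ctrl.hand_in(): hands the job in; it is judged then, once.
The state is a dict: "time_s": time; "q": joint angles; "dq": joint speeds; "joint_efforts": joint torques, N m; "eef_pos": TCP position; "eef_rot": TCP orientation; "wrist_force": force on the tool from outside, world axes, zero at the start; "torque": the same for the moment, N m; "opening": opening from 0.0 (shut) to 1.0 (fully open); "grasp_force": force on a finger pad.
Only numpy, scipy, OpenCV 4.12 (cv2) and the standard library are available. Lean on these libraries where they do the work, as an engineer would, in place of code of your own. Each camera call takes 0.05 s, during which the arm holds its last target. There are 200 camera calls.

## Working session

There is one attempt and no reset: what is moved stays moved. The work goes in short steps, Python scripts to look and compute and a shell command to move; the robot and the scene stay as the last step left them, time stands still between calls to the robot, and variables do not carry over. Pictures are saved under pics/ and viewed, at most 10 in all, crops included, and the job is handed in when it is done.

```bash
ls; mkdir -p pics
python3 - <<'E'
from bench import ctrl, vision, get_obs
import cv2,numpy as np
for n in("scene","side"):
    cv2.imwrite(f"pics/{n}0.png",vision.camera(n)); p=vision.camera_params(n); print(n,p)
o=get_obs();print(o["time_s"],o["eef_pos"],o["eef_rot"],o["opening"])
E
```

```text
bench.py
jog.py
pics
scene {'fovy': 51.90542470201841, 'cx': 275.3584288681806, 'cy': 204.67950890331053, 'view': array([[ 0.72042001,  0.69353532,  0.00193933, -0.45493071],
       [-0.56872118,  0.58916249,  0.57397194,  0.25685185],
       [ 0.39692723, -0.41460381,  0.81887267, -1.30053689],
       [ 0.        ,  0.        ,  0.        ,  1.        ]])}
side {'fovy': 43.260760546192614, 'cx': 279.91215537786803, 'cy': 212.2028234613176, 'view': array([[-0.99699495, -0.07736856, -0.00389611,  0.59569749],
       [ 0.04844995, -0.66200499,  0.74793181, -0.13612709],
       [-0.06044566,  0.74549547,  0.66376414, -1.41683074],
       [ 0.        ,  0.        ,  0.        ,  1.        ]])}
0.1 [0.25123844 0.5166592  0.23047976] [-3.14316945e-04  2.24469614e-01  9.74480767e-01 -7.27377489e-04] 0.9989890586709069
```

View pics/scene0.png

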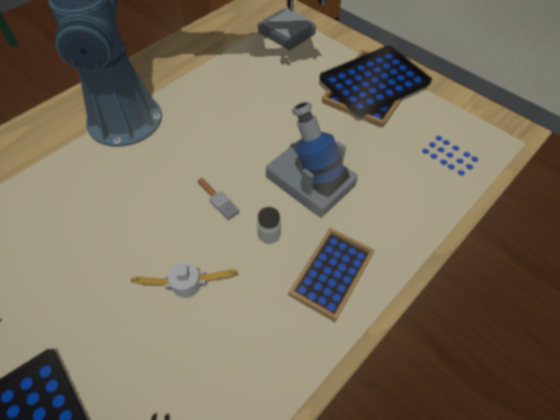

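View pics/side0.png

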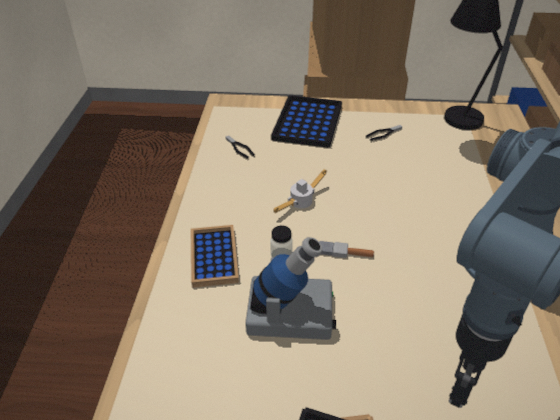

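Cap with open arms is at scene (185,280) / side (302,192), and the tumbler at scene (312,170) / side (290,290). I'll enlarge both.

Run:
```python
import cv2,numpy as np
a=cv2.imread("pics/scene0.png");b=cv2.imread("pics/side0.png")
def c(i,x,y,w,h,s=None):
    return cv2.resize(i[y:y+h,x:x+w],(400,300),interpolation=cv2.INTER_CUBIC)
# 120x90 crops -> x3.333 ; 
o=np.vstack([np.hstack([c(a,125,235,120,90),c(a,250,92,160,120)]),np.hstack([c(b,250,150,100,75),c(b,225,230,140,105)])])
cv2.imwrite("pics/crop1.png",o)
```

```text
(no output)
```

View pics/crop1.png

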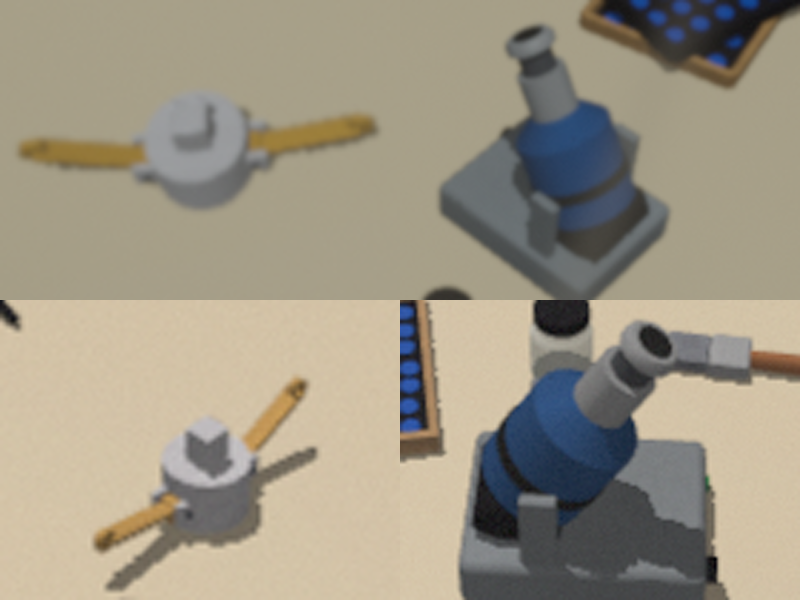

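Top panels: cap's lug top ≈ side-crop (207,431), tips at scene-crop (20,149)/(376,124), side-crop (100,541)/(300,383). The neck's dark end face is at scene-crop (530,44), side-crop (655,342), and base corners are visible. I'll fit from these.

```bash
cat > h.py <<'E'
import numpy as np
from bench import ctrl, vision, get_obs
from scipy.optimize import least_squares
from scipy.spatial.transform import Rotation as R
def proj(n,P,p=None):
    p=p or vision.camera_params(n); P=np.atleast_2d(P); V=np.array(p["view"]); c=P@V[:3,:3].T+V[:3,3]
    f=210/np.tan(np.radians(p["fovy"]/2)); return np.c_[p["cx"]+f*c[:,0]/-c[:,2],p["cy"]-f*c[:,1]/-c[:,2]]
def onz(n,uv,z,p=None):
    return least_squares(lambda q:(proj(n,[q[0],q[1],z],p)-uv).ravel(),[.5,0]).x
def tri(obs):
    r=least_squares(lambda q:np.concatenate([(proj(n,q)-uv).ravel() for n,uv in obs]),[.5,0,.2]); return r.x,r.fun
def capto(P,x,y,yaw): return R.from_euler('z',yaw).apply(P)+[x,y,0]
def tip(s,q):
    a=np.radians(25)-q; return np.array([0,s*(.036+.075*np.cos(a)),.022+.075*np.sin(a)])
E
python3 - <<'E'
from h import *
S=lambda x,y,ox,oy,px,py,s:np.array([(x-px+.5)/s-.5+ox,(y-py+.5)/s-.5+oy])
A=lambda x,y:S(x,y,125,235,0,0,10/3)
B=lambda x,y:S(x,y,250,92,400,0,2.5)
C=lambda x,y:S(x,y,250,150,0,300,4)
D=lambda x,y:S(x,y,225,230,400,300,400/140)
print("lug side",onz("side",C(207,431),.075),"scene",onz("scene",A(190,108),.075))
obs=[("scene",[A(20,149),A(376,124)]),("side",[C(300,383),C(100,541)])]
t=[tri([("scene",A(20,149)),("side",C(300,383))]),tri([("scene",A(376,124)),("side",C(100,541))])];print("tips",t)
def f(p,ord):
    T=capto(np.array([tip(1,p[3]),tip(-1,p[4])]),*p[:3])
    return np.concatenate([(proj("scene",T)-[A(20,149),A(376,124)]).ravel(),(proj("side",T)-[C(300,383),C(100,541)]).ravel(),(proj("side",capto(np.array([0,0,.075]),*p[:3]))-C(207,431)).ravel()])
for y0 in(0,1.5,3,-1.5):
    r=least_squares(f,[.4,-.2,y0,.2,.2],args=(0,));print(r.cost,r.x.round(4),r.fun.round(1))
m=tri([("scene",B(530,44)),("side",D(655,342))]);print("mouth",m)
print("base side",[onz("side",D(*c),.05).round(4) for c in((478,434),(703,445),(706,578),(463,565))])
print("base scene",[onz("scene",B(*c),.05).round(4) for c in((442,195),(583,283),(668,210))])
E
```

```text
lug side [ 0.55036428 -0.21328159] scene [ 0.54957994 -0.20787224]
tips [(array([ 0.48310209, -0.30007131,  0.05684339]), array([-0.16602276, -0.10969029, -0.24331066,  0.14860294])), (array([ 0.62700369, -0.12233976,  0.03929162]), array([-1.28287489, -0.69141191, -1.71993602,  0.71517369]))]
20.313328807494695 [ 0.5518 -0.2141  2.4588  0.0071  0.2943] [ 3.1 -0.1 -4.8  0.9 -1.3  2.1  0.4  1.1 -0.5 -0.2]
20.31332883545222 [ 0.5518 -0.2141  2.4588  0.0071  0.2943] [ 3.1 -0.1 -4.8  0.9 -1.3  2.1  0.4  1.1 -0.5 -0.2]
20.313328810928134 [ 0.5518 -0.2141  2.4588  0.0071  0.2943] [ 3.1 -0.1 -4.8  0.9 -1.3  2.1  0.4  1.1 -0.5 -0.2]
20.313328816949443 [ 0.5518 -0.2141 -3.8244  0.0071  0.2943] [ 3.1 -0.1 -4.8  0.9 -1.3  2.1  0.4  1.1 -0.5 -0.2]
mouth (array([0.51143641, 0.20471583, 0.23492876]), array([-1.95725909, -1.12669912, -1.91617649,  0.90822388]))
base side [array([0.6561, 0.1409]), array([0.4606, 0.1391]), array([0.4575, 0.2784]), array([0.6519, 0.2803])]
base scene [array([0.4753, 0.1288]), array([0.6536, 0.1453]), array([0.6571, 0.2766])]
```

```bash
cat >> h.py <<'E'
def cur():
    o=get_obs(); q=np.array(o["eef_rot"]); return np.array(o["eef_pos"]),R.from_quat(q[[1,2,3,0]])
def goto(P,M):
    "shift+rotvec in tool axes to reach TCP position P, rotation M (columns x,y,z)"
    p,r=cur(); d=r.inv().apply(np.array(P)-p); w=(r.inv()*R.from_matrix(M)).as_rotvec()
    print("d",d.round(4),"w",w.round(4),"rows",int(np.ceil(max(np.linalg.norm(d)/.0625,np.linalg.norm(w)/.188))))
def frame(y,z):
    z=np.array(z,float);z/=np.linalg.norm(z);y=np.array(y,float);y=y-z*(y@z);y/=np.linalg.norm(y);return np.c_[np.cross(y,z),y,z]
E
python3 - <<'E'
from h import *
p=vision.camera_params("wrist");V=p["view"];P,r=cur()
c=-V[:3,:3].T@V[:3,3];print(p["fovy"],p["cx"],p["cy"],"cam in tool",r.inv().apply(c-P).round(4));print((r.inv().as_matrix()@V[:3,:3].T).round(3))
goto([.46,.20,.42],frame([1,0,0],[0,0,-1]))
goto([.46,.20,.42],frame([-1,0,0],[0,0,-1]))
E
```

```text
61.77477662938744 276.53069603746803 204.23296344374526 cam in tool [ 0.0819 -0.0009 -0.1425]
[[-0.     0.948  0.319]
 [ 1.    -0.     0.001]
 [ 0.001  0.319 -0.948]]
d [-0.3262 -0.1937 -0.1893] w [-1.600e-03  6.000e-04  1.118e+00] rows 7
d [-0.3262 -0.1937 -0.1893] w [-7.0000e-04 -1.8000e-03 -2.0236e+00] rows 11
```

```bash
python3 jog.py '[[-0.11,-0.06,-0.06,0,0,0.37,1],[-0.33,-0.21,-0.18,0,0,1.118,1],[-0.33,-0.21,-0.18,0,0,1.118,1],[-0.33,-0.21,-0.18,0,0,1.118,1],[-0.33,-0.21,-0.18,0,0,1.118,1],[-0.33,-0.21,-0.18,0,0,1.118,1],[-0.33,-0.21,-0.18,0,0,1.118,1],[-0.33,-0.21,-0.18,0,0,1.118,1],[-0.33,-0.21,-0.18,0,0,1.118,1]]'
python3 - <<'E'
from h import *
import cv2,json
print(cur()[0],get_obs()["q"])
p=vision.camera_params("wrist");i=vision.camera("wrist");p["view"]=np.array(p["view"]).tolist();json.dump(p,open("w1.json","w"))
cv2.imwrite("pics/w1.png",cv2.resize(i,(800,600),interpolation=cv2.INTER_CUBIC))
E
```

```text
time_s: 1.23
eef_pos: [0.456, 0.1841, 0.4104]
eef_rot: [-0.001, 0.707, 0.707, -0.0]
wrist_force: [-0.3, -0.3, -0.2]
opening: 0.996
grasp_force: 0.0
[0.45597201 0.18409288 0.41044819] [ 1.41453688e-01 -9.90363723e-02  1.54371447e+00  5.37880374e-04
  1.69838742e+00  1.42004296e-01]
```

View pics/w1.png

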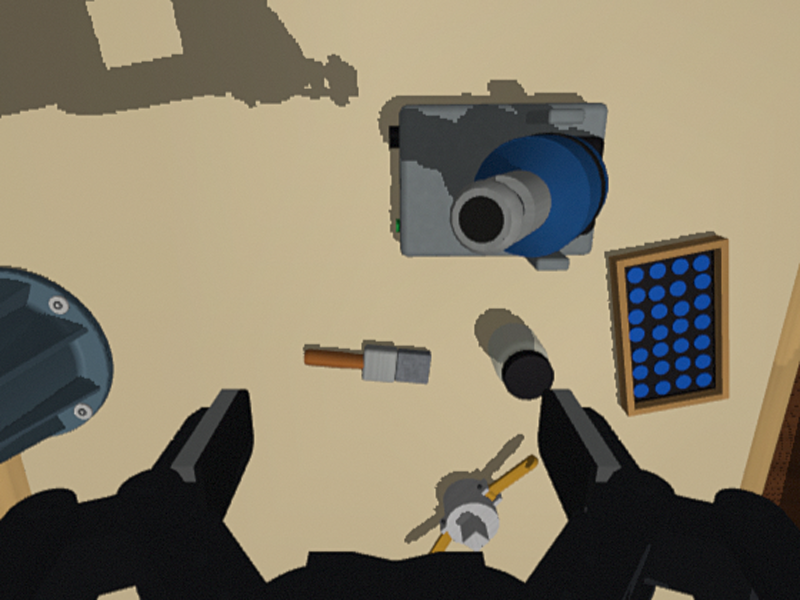

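Wrist view: neck end face centred ~(481,219), base-top corners ~(401,105),(606,103),(402,255),(593,256), and lug top of the cap ~(470,530).

Run:
```python
from h import *
import json,cv2
p=json.load(open("w1.json")); s=lambda x,y:(np.array([x,y])+.5)*.7-.5
print("mouth",onz("w",s(481,219),.2395,p))
for c in((401,105),(606,103),(593,256),(402,255)):print(onz("w",s(*c),.05,p).round(4))
print("lug",onz("w",s(472,524),.075,p),"tip",onz("w",s(536,460),.05,p))
# joint with side + scene
S=np.array
from scipy.optimize import least_squares
D=lambda x,y:np.array([(x-400+.5)/(400/140)-.5+225,(y-300+.5)/(400/140)-.5+230])
r=least_squares(lambda q:np.concatenate([(proj("w",q,p)-s(481,219)).ravel(),(proj("side",q)-D(655,342)).ravel()]),[.5,.2,.2]);print("mouth w+side",r.x,r.fun)
# dark disc centroid
i=cv2.imread("pics/w1.png");c=i[180:260,440:525].max(2)<45
n,l,st,ce=cv2.connectedComponentsWithStats(c.astype(np.uint8));print(st,ce+[440,180])
```

```text
mouth [0.5093254  0.20781804]
[0.4605 0.2809]
[0.6529 0.2825]
[0.6592 0.1346]
[0.462  0.1357]
lug [ 0.54628111 -0.18809819] tip [ 0.62271528 -0.11621302]
mouth w+side [0.50866797 0.20835619 0.24212323] [-0.23450546 -0.06368023 -0.55214064 -0.19565474]
[[   0    0   85   80 5217]
 [  19   16   44   46 1583]] [[482.35921027 219.66915852]
 [480.81617183 218.94251421]]
```

Run:
```python
from h import *
goto([.57,-.19,.25],frame([.776,-.631,0],[0,0,-1]))
```

```text
d [-0.3747  0.1144  0.16  ] w [-1.900e-03  5.000e-04  6.836e-01] rows 7
```

```bash
python3 jog.py '[[-0.375,0.114,0.16,0,0,0.684,1],[-0.375,0.114,0.16,0,0,0.684,1],[-0.375,0.114,0.16,0,0,0.684,1],[-0.375,0.114,0.16,0,0,0.684,1],[-0.375,0.114,0.16,0,0,0.684,1],[-0.375,0.114,0.16,0,0,0.684,1],[-0.375,0.114,0.16,0,0,0.684,1],[-0.375,0.114,0.16,0,0,0.684,1],[-0.375,0.114,0.16,0,0,0.684,1]]'
python3 - <<'E'
from h import *
import cv2,json
print(cur()[0],get_obs()["q"])
p=vision.camera_params("wrist");i=vision.camera("wrist");p["view"]=np.array(p["view"]).tolist();json.dump(p,open("w2.json","w"))
cv2.imwrite("pics/w2.png",cv2.resize(i,(800,600),interpolation=cv2.INTER_CUBIC))
E
```

```text
time_s: 2.4
eef_pos: [0.5703, -0.1892, 0.2507]
eef_rot: [-0.001, 0.903, 0.43, -0.0]
wrist_force: [-0.4, -0.3, -0.4]
opening: 1.002
grasp_force: 0.0
[ 0.57034509 -0.18917077  0.25072902] [-5.17873346e-01  2.23295903e-01  1.51705469e+00  5.54564537e-04
  1.40289748e+00  1.64330996e-01]
```

View pics/w2.png

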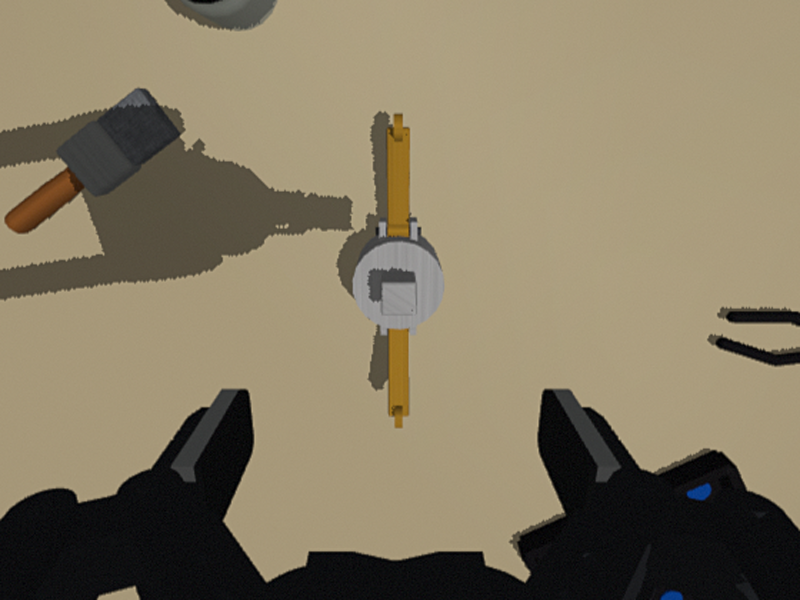

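Arms run exactly vertically in the picture at column 398, so the yaw is right. Lug top is the square centred (399.5,298), and the flat top disc is centred ~(399,284).

Run:
```python
from h import *
import json
p=json.load(open("w2.json")); s=lambda x,y:(np.array([x,y])+.5)*.7-.5
a=onz("w",s(399.5,298),.075,p);b=onz("w",s(398.5,284),.0465,p);print("lug",a,"disc",b)
for z,l in((.057,[(388,128),(409,128),(388,415),(409,415)]),):
  q=[onz("w",s(*c),z,p) for c in l];v=(q[0]+q[1]-q[2]-q[3])/2;print("arm az",np.degrees(np.arctan2(v[1],v[0])),"want",np.degrees(np.arctan2(.776,.631)))
c=(a+b)/2;print(c)
M=frame([.776,-.631,0],[0,0,-1])
for h in(.12,.0515):goto([*c,h],M)
```

```text
lug [ 0.55352031 -0.21479404] disc [ 0.55358026 -0.21386593]
arm az 51.00898084671703 want 50.88391083038604
[ 0.55355028 -0.21432999]
d [-0.0304  0.0028  0.1314] w [-0.0004 -0.0004  0.0009] rows 3
d [-0.0304  0.0028  0.1999] w [-0.0004 -0.0004  0.0009] rows 4
```

```bash
python3 jog.py '[[-0.0304,0.0028,0.06,0,0,0,1],[-0.0304,0.0028,0.12,0,0,0,1],[-0.0304,0.0028,0.16,0,0,0,1],[-0.0304,0.0028,0.19,0,0,0,1],[-0.0304,0.0028,0.201,0,0,0,1],[-0.0304,0.0028,0.201,0,0,0,0],[-0.0304,0.0028,0.201,0,0,0,0],[-0.0304,0.0028,0.201,0,0,0,0],[-0.0304,0.0028,0.201,0,0,0,0],[-0.0304,0.0028,0.201,0,0,0,0]]'
python3 - <<'E'
from h import *
o=get_obs();print(o["eef_pos"],o["torque"],o["opening"],o["grasp_force"],o["wrist_force"])
E
```

```text
time_s: 3.7
eef_pos: [0.5538, -0.2166, 0.0515]
eef_rot: [0.0, 0.903, 0.429, 0.0]
wrist_force: [-1.8, 1.5, 6.8]
opening: 0.269
grasp_force: 63.2
[ 0.5538367  -0.21662052  0.05149449] [0.30163818 0.25705455 0.06040057] 0.26854268770166345 63.22235941886902 [-1.75339854  1.53000195  6.75353921]
```

Lug gripped (opening 0.27 ≈ 23 mm). Lift, then carry over.

```bash
python3 jog.py '[[0,0,-0.02,0,0,0,0],[0,0,-0.06,0,0,0,0],[0,0,-0.11,0,0,0,0],[0,0,-0.16,0,0,0,0],[0,0,-0.21,0,0,0,0],[0,0,-0.26,0,0,0,0],[0,0,-0.29,0,0,0,0],[0,0,-0.30,0,0,0,0]]'
python3 - <<'E'
from h import *
m=np.array([.509,.208,.2395]);bz=np.array([-.5,0,.75**.5])
o=get_obs();print(o["eef_pos"],o["wrist_force"],o["torque"],o["opening"],o["q"])
goto(m+bz*.14,frame([.866,0,.5],[.5,0,-.866]))
E
```

```text
time_s: 4.7
eef_pos: [0.5538, -0.2168, 0.3535]
eef_rot: [0.002, 0.903, 0.429, 0.001]
wrist_force: [0.4, -0.1, -4.0]
opening: 0.268
grasp_force: 62.2
[ 0.55380303 -0.21680713  0.35348293] [ 0.35985507 -0.12769788 -3.95154122] [ 0.0497663   0.05511788 -0.0035931 ] 0.26793617801820674 [-5.72506679e-01  1.49523786e-01  1.39960131e+00 -5.84438892e-05
  1.58795015e+00  1.11572195e-01]
d [ 0.2567 -0.3574 -0.0088] w [-0.4984  0.1801 -0.6677] rows 8
```

```bash
python3 jog.py '[[0.0103,-0.0143,0,-0.02,0.0072,-0.0267,0],[0.036,-0.05,-0.001,-0.07,0.0252,-0.0935,0],[0.072,-0.1,-0.002,-0.14,0.05,-0.187,0],[0.108,-0.15,-0.004,-0.209,0.0756,-0.28,0],[0.144,-0.2,-0.005,-0.279,0.1,-0.374,0],[0.18,-0.25,-0.006,-0.349,0.126,-0.467,0],[0.216,-0.3,-0.007,-0.419,0.151,-0.561,0],[0.24,-0.335,-0.008,-0.465,0.168,-0.623,0],[0.252,-0.351,-0.0088,-0.489,0.177,-0.655,0],[0.2567,-0.3574,-0.0088,-0.4984,0.1801,-0.6677,0]]'
python3 - <<'E'
from h import *
import cv2,json
m=np.array([.509,.208,.2395]);bz=np.array([-.5,0,.75**.5])
o=get_obs();print(o["eef_pos"],o["wrist_force"],o["torque"],o["opening"],o["q"])
goto(m+bz*.14,frame([.866,0,.5],[.5,0,-.866]))
for n in("wrist","side","scene"):
    p=vision.camera_params(n);i=vision.camera(n);p["view"]=np.array(p["view"]).tolist();json.dump(p,open(f"{n}3.json","w"));cv2.imwrite(f"pics/{n}3.png",i)
w=cv2.imread("pics/wrist3.png")
cv2.imwrite("pics/w3.png",cv2.resize(w,(800,600),interpolation=cv2.INTER_CUBIC))
E
```

```text
time_s: 5.95
eef_pos: [0.437, 0.2092, 0.3574]
eef_rot: [0.18, 0.683, 0.684, 0.182]
wrist_force: [0.6, -0.8, -4.0]
opening: 0.275
grasp_force: 62.0
[0.43700879 0.20921961 0.35740215] [ 0.61976018 -0.79983829 -4.00908714] [-0.05151824  0.50933288 -0.03513411] 0.27516407136877613 [ 0.29606912 -0.44403608  1.9935267  -0.15980935  1.09828689  0.33092122]
d [-0.0012  0.0034 -0.0019] w [-0.0064 -0.0027  0.0014] rows 1
```

View pics/w3.png

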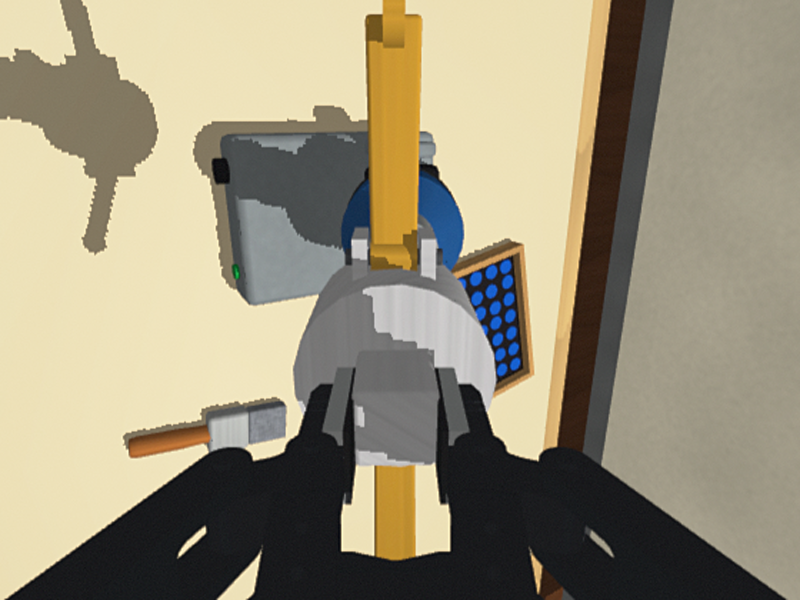

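Cap hangs square in the fingers: disc's upper edge ~ (395,284), disc width 294–496, lug top's lower edge at row ~465. I'll compare these with the predicted projection for different in-hand offsets, and the barrel model as well.

Run:
```python
from h import *
import json
p=json.load(open("wrist3.json"));P,r=cur()
t=np.linspace(0,2*np.pi,360)
def px(T):  # tool coords-> 800 px
    return (proj("w",r.apply(T)+P,p)+.5)/.7-.5
for u in(0,.0015,.003):
  for zc in(.0515,.0535):   # tcp to cap origin
    d=px(np.c_[u+.033*np.cos(t),.033*np.sin(t),np.full(360,zc-.0465)])
    h=zc-.075
    l=px(np.array([[u+.012,-.012,h],[u+.012,.012,h],[u-.012,-.012,h],[u-.012,.012,h],[u+.012,0,zc-.0465]]))
    tp=px(np.array([[u+.036+.03*.9,-.008,zc-.022],[u+.036+.03*.9,.008,zc-.022]]))
    print(u,zc,"disc top",d[:,1].min().round(1),"w",d[:,0].min().round(1),d[:,0].max().round(1),"lug",l.round(0).tolist())
```

```text
0 0.0515 disc top 290.9 w 300.8 500.3 lug [[357.0, 398.0], [446.0, 398.0], [359.0, 472.0], [443.0, 472.0], [401.0, 352.0]]
0 0.0535 disc top 288.8 w 301.9 499.1 lug [[358.0, 394.0], [445.0, 394.0], [360.0, 467.0], [443.0, 468.0], [401.0, 350.0]]
0.0015 0.0515 disc top 286.3 w 300.5 500.6 lug [[357.0, 393.0], [446.0, 393.0], [359.0, 468.0], [443.0, 468.0], [401.0, 348.0]]
0.0015 0.0535 disc top 284.3 w 301.6 499.5 lug [[358.0, 389.0], [446.0, 390.0], [359.0, 463.0], [443.0, 463.0], [401.0, 346.0]]
0.003 0.0515 disc top 281.6 w 300.3 501.0 lug [[357.0, 388.0], [447.0, 388.0], [359.0, 463.0], [444.0, 463.0], [401.0, 344.0]]
0.003 0.0535 disc top 279.7 w 301.3 499.8 lug [[358.0, 384.0], [446.0, 385.0], [359.0, 459.0], [443.0, 459.0], [401.0, 341.0]]
```

Run:
```python
import cv2,numpy as np
w=cv2.imread("pics/wrist3.png");s=cv2.imread("pics/side3.png");c=cv2.imread("pics/scene3.png")
a=cv2.resize(w[190:340,180:380],(400,300),interpolation=cv2.INTER_CUBIC)
f=cv2.resize(s[170:350,210:370],(355,400),interpolation=cv2.INTER_CUBIC)
b=cv2.resize(s[190:302,230:380],(400,300),interpolation=cv2.INTER_CUBIC)
d=cv2.resize(c[60:210,220:420],(400,300),interpolation=cv2.INTER_CUBIC)
e=cv2.resize(cv2.imread("pics/w1.png")[70:280,380:660],(400,300),interpolation=cv2.INTER_CUBIC)
cv2.imwrite("pics/c3.png",np.vstack([np.hstack([a,b]),np.hstack([d,e])]))
```

```text
(no output)
```

View pics/c3.png

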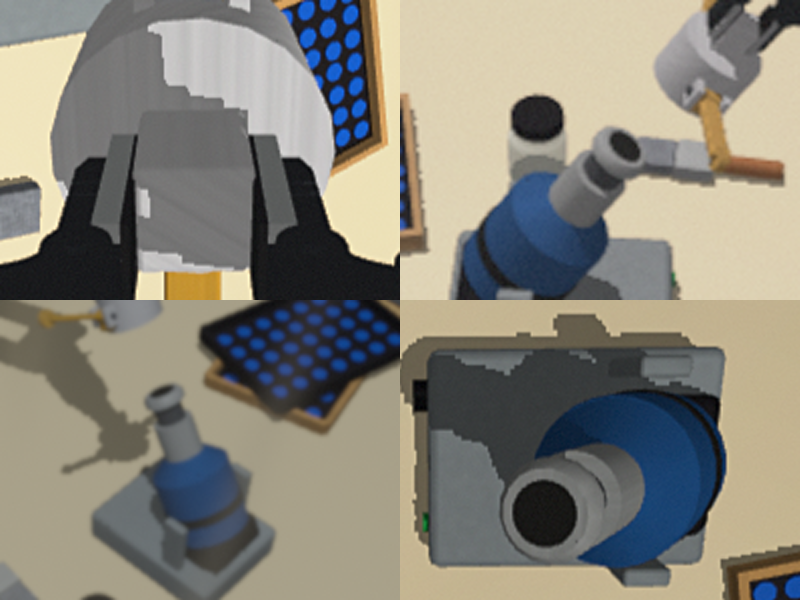

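Run:
```python
from h import *
import json
p=json.load(open("w1.json"));t=np.linspace(0,2*np.pi,360)
for yaw in(-.03,0,.03):
    B=R.from_euler('zy',[yaw,-np.pi/6]);O=np.array([.5093,.2078,.2395])-B.apply([0,0,.19])
    def c(rad,z):
        q=(proj("w",B.apply(np.c_[rad*np.cos(t),rad*np.sin(t),0*t+z])+O,p)+.5)/.7-.5
        q=(q-[380,70]+.5)/.7-.5+[400,300]; return q   # crop coords
    a=np.vstack([c(.048,.0),c(.048,.09)]);e=c(.02,.19);l=c(.024,.185)
    print(yaw,"blue y",a[:,1].min().round(),a[:,1].max().round(),"xmax",a[:,0].max().round(),"end",e.mean(0).round(),"lip",l[:,0].min().round(),l[:,0].max().round(),l[:,1].min().round(),l[:,1].max().round())
m=np.array([.5093,.2063,.2395]);bz=np.array([-.5,0,.75**.5]);bx=np.array([.75**.5,0,.5])
m=m+.0015*bx;print(m)
for a in(.14,.092,.07,.03,.012):goto(m+bz*a,frame([.866,0,.5],[.5,0,-.866]))
```

```text
-0.03 blue y 391.0 569.0 xmax 728.0 end [545. 513.] lip 499.0 602.0 456.0 564.0
0 blue y 391.0 569.0 xmax 728.0 end [545. 513.] lip 499.0 602.0 456.0 564.0
0.03 blue y 391.0 569.0 xmax 728.0 end [545. 513.] lip 499.0 602.0 456.0 564.0
[0.51059904 0.2063     0.24025   ]
d [-0.0016  0.0036 -0.0017] w [-0.0056 -0.0015 -0.0011] rows 1
d [-0.0017  0.0039  0.0463] w [-0.0056 -0.0015 -0.0011] rows 1
d [-0.0017  0.004   0.0683] w [-0.0056 -0.0015 -0.0011] rows 2
d [-0.0018  0.0042  0.1083] w [-0.0056 -0.0015 -0.0011] rows 2
d [-0.0018  0.0043  0.1263] w [-0.0056 -0.0015 -0.0011] rows 3
```

Barrel model agrees with the picture (yaw ≈ 0). Approach to the mouth.

```bash
python3 jog.py '[[-0.0017,0.0039,0.015,-0.0056,-0.0015,-0.0011,0],[-0.0017,0.0039,0.03,-0.0056,-0.0015,-0.0011,0],[-0.0017,0.0039,0.043,-0.0056,-0.0015,-0.0011,0],[-0.0017,0.0039,0.046,-0.0056,-0.0015,-0.0011,0],[-0.0017,0.0039,0.046,-0.0056,-0.0015,-0.0011,0]]'
cat >> h.py <<'E'
def rep(b=(.07,.03,.0125)):
    m=np.array([.5106,.2063,.24025]);bz=np.array([-.5,0,.75**.5])
    o=get_obs();P,r=cur();print("force tool",r.inv().apply(o["wrist_force"]).round(1),"torque tool",r.inv().apply(o["torque"]).round(2),"open",round(o["opening"],3),"along",round((P-m)@bz,4),"t",o["time_s"])
    for a in b:goto(m+bz*a,frame([.866,0,.5],[.5,0,-.866]))
E
python3 - <<'E'
from h import *
rep()
import cv2
s=vision.camera("side");c=vision.camera("scene");w=vision.camera("wrist")
cv2.imwrite("pics/c4.png",np.hstack([cv2.resize(s[170:320,250:350],(400,600),interpolation=cv2.INTER_CUBIC),cv2.resize(c[40:190,250:350],(400,600),interpolation=cv2.INTER_CUBIC)]))
E
```

```text
time_s: 6.72
eef_pos: [0.4649, 0.2066, 0.3208]
eef_rot: [0.183, 0.683, 0.683, 0.184]
wrist_force: [-0.1, -0.2, -3.5]
opening: 0.264
grasp_force: 62.0
force tool [-0.2 -1.8  3. ] torque tool [0.59 0.   0.05] open 0.264 along 0.0926 t 6.725
d [-0.0003 -0.0007  0.0226] w [ 0.0012 -0.0004 -0.0004] rows 1
d [-0.0003 -0.0008  0.0626] w [ 0.0012 -0.0004 -0.0004] rows 2
d [-0.0003 -0.0008  0.0801] w [ 0.0012 -0.0004 -0.0004] rows 2
```

View pics/c4.png

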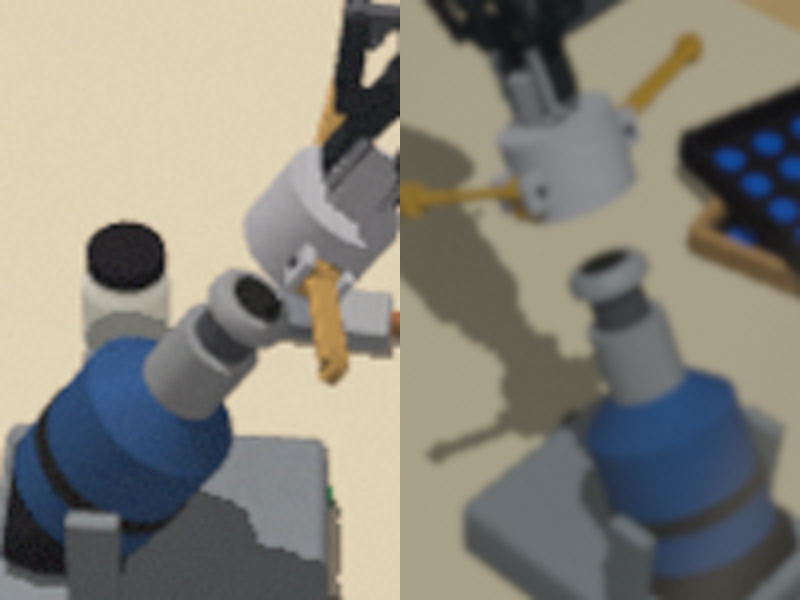

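The cap lines up with the neck axis in both views (scene: cap (572,160) above mouth (607,262); side: cap (315,220), mouth (258,300)). Lower onto the neck.

```bash
python3 jog.py '[[-0.0003,-0.0007,0.01,0.001,0,0,0],[-0.0003,-0.0007,0.02,0.001,0,0,0],[-0.0003,-0.0007,0.03,0.001,0,0,0],[-0.0003,-0.0008,0.037,0.001,0,0,0],[-0.0003,-0.0008,0.04,0.001,0,0,0]]'; python3 -c "
from h import *
rep()"
```

```text
time_s: 7.5
eef_pos: [0.4842, 0.2064, 0.2852]
eef_rot: [0.183, 0.683, 0.683, 0.183]
wrist_force: [0.1, 0.1, -3.7]
opening: 0.263
grasp_force: 62.2
force tool [ 0.1 -1.8  3.3] torque tool [ 0.55 -0.03 -0.03] open 0.263 along 0.0521 t 7.5
d [-0.0001  0.0004 -0.0179] w [-0.0003 -0.0004 -0.    ] rows 1
d [-0.0001  0.0004  0.0221] w [-0.0003 -0.0004 -0.    ] rows 1
d [-0.0001  0.0004  0.0396] w [-0.0003 -0.0004 -0.    ] rows 1
```

```bash
python3 jog.py '[[0,0.0003,0.004,0,0,0,0],[0,0.0003,0.008,0,0,0,0],[0,0.0003,0.012,0,0,0,0]]'; python3 -c "
from h import *
rep((.0125,))"
```

```text
time_s: 7.88
eef_pos: [0.4906, 0.2065, 0.2758]
eef_rot: [0.183, 0.683, 0.683, 0.184]
wrist_force: [-0.5, -1.0, -3.9]
opening: 0.269
grasp_force: 62.2
force tool [-1.  -2.4  3.1] torque tool [ 0.54 -0.06  0.  ] open 0.269 along 0.0408 t 7.875
d [-0.0002 -0.0005  0.0283] w [ 0.0012 -0.0008 -0.0001] rows 1
```

```bash
python3 jog.py '[[0,-0.0003,0.006,0,0,0,0],[0,-0.0003,0.012,0,0,0,0],[0,-0.0003,0.018,0,0,0,0],[0,-0.0003,0.023,0,0,0,0],[0,-0.0003,0.025,0,0,0,0]]'; python3 -c "
from h import *
rep((.0125,))"
```

```text
time_s: 8.5
eef_pos: [0.5027, 0.2064, 0.2536]
eef_rot: [0.183, 0.683, 0.683, 0.183]
wrist_force: [0.1, -0.1, -2.8]
opening: 0.271
grasp_force: 62.2
force tool [-0.1 -1.3  2.5] torque tool [ 0.61  0.01 -0.04] open 0.271 along 0.0155 t 8.5
d [-0.0001  0.0002  0.003 ] w [ 0.0002 -0.0005 -0.0001] rows 1
```

```bash
python3 jog.py '[[0,0,0.002,0,0,0,0],[0,0,0.004,0,0,0,0],[0,0,0.006,0,0,0,0],[0,0,0.006,0,0,0,0]]'; python3 -c "
from h import *
rep((.0125,))"
```

```text
time_s: 9.0
eef_pos: [0.5054, 0.2065, 0.2497]
eef_rot: [0.183, 0.683, 0.683, 0.183]
wrist_force: [-9.7, -3.3, 4.9]
opening: 0.268
grasp_force: 63.6
force tool [-3.3 -5.9 -9.1] torque tool [ 1.21 -0.34 -0.02] open 0.268 along 0.0108 t 9.0
d [-0.0002 -0.0002 -0.0017] w [ 0.0008 -0.0005  0.0002] rows 1
```

```bash
python3 jog.py '[[0.0003,0,0.003,0,0,0,0],[0.0003,0,0.006,0,0,0,0],[0.0003,0,0.006,0,0,0,0]]'; python3 -c "
from h import *
rep((.0125,))"
```

```text
time_s: 9.38
eef_pos: [0.5056, 0.2066, 0.2493]
eef_rot: [0.183, 0.683, 0.684, 0.182]
wrist_force: [-73.6, -16.7, 62.3]
opening: 0.265
grasp_force: 75.1
force tool [-16.8 -32.8 -90.7] torque tool [ 5.89 -2.31 -0.11] open 0.265 along 0.0103 t 9.375
d [-0.0003 -0.0002 -0.0022] w [-0.0015  0.0017  0.0021] rows 1
```

Hard stop at 90 N with barely any further travel: home. Relax the push, and verify before letting go.

```bash
python3 jog.py '[[0,0,-0.003,0,0,0,0],[0,0,-0.0065,0,0,0,0],[0,0,-0.0065,0,0,0,0]]'
python3 - <<'E'
from h import *
rep((.0103,))
import cv2
s=vision.camera("side");c=vision.camera("scene")
cv2.imwrite("pics/c5.png",np.hstack([cv2.resize(s[190:310,240:320],(400,600),interpolation=cv2.INTER_CUBIC),cv2.resize(c[60:180,270:350],(400,600),interpolation=cv2.INTER_CUBIC)]))
E
```

```text
time_s: 9.75
eef_pos: [0.5054, 0.207, 0.2495]
eef_rot: [0.183, 0.683, 0.683, 0.184]
wrist_force: [-0.5, 0.2, -4.2]
opening: 0.266
grasp_force: 62.5
force tool [ 0.2 -2.5  3.4] torque tool [0.68 0.03 0.05] open 0.266 along 0.0106 t 9.75
d [-0.0007 -0.0001  0.0003] w [ 0.0013 -0.0011 -0.0001] rows 1
```

View pics/c5.png

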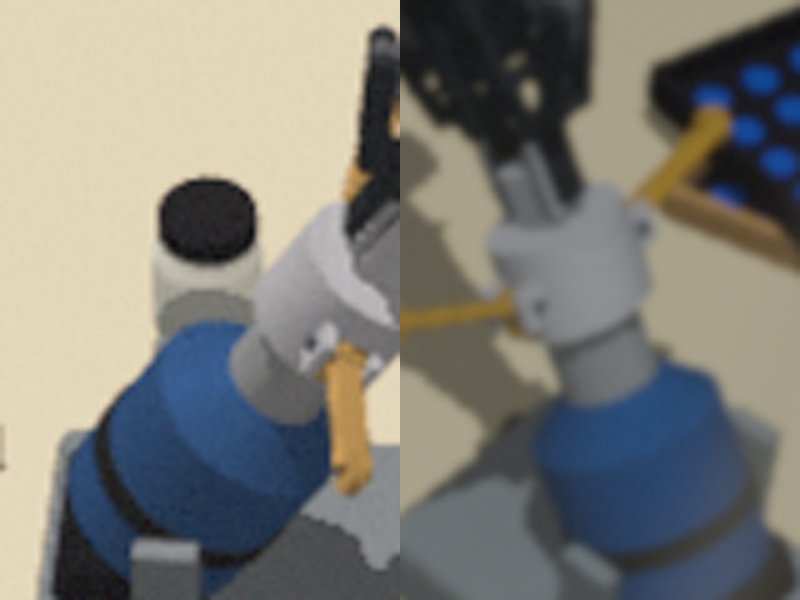

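Cap sits down over lip and groove with both arms open. Release and back off.

```bash
python3 jog.py '[[0,0,0,0,0,0,0.7],[0,0,0,0,0,0,0.7],[0,0,0,0,0,0,0.7],[0,0,-0.02,0,0,0,0.7],[0,0,-0.06,0,0,0,0.7],[0,0,-0.10,0,0,0,0],[0,0,-0.12,0,0,0,0]]'
cat >> h.py <<'E'
def arc(s,alphas,beta=40,rho=.055,gap=0.,yaxis=.207,mode="rel"):
    """TCP waypoints for pushing the arm on side s (+1/-1 in barrel y); printed as tool-axes shift from the present pose"""
    b=np.radians(beta);bz=np.array([-.5,0,.75**.5]);bx=np.array([.75**.5,0,.5]);by=np.array([0,1.,0])
    O=np.array([.5103,yaxis,.2398])-.19*bz
    W=lambda y,z:O+s*by*y+bz*z
    tz=-s*by*np.sin(b)-bz*np.cos(b);M=frame(bx,tz)
    l=np.array([np.cos(b),-np.sin(b)]);P,r=cur()
    w=(r.inv()*R.from_matrix(M)).as_rotvec();print("w",w.round(4))
    for a in alphas:
        A=np.radians(a);n=np.array([-np.sin(A),np.cos(A)]);e=np.array([np.cos(A),np.sin(A)]);h=np.array([.036,.1715])
        T=h+rho*e+(.003+gap+.011*abs(l@n))*n
        Q=W(*T);print(a,"world",Q.round(3),"d",r.inv().apply(Q-P).round(4).tolist())
E
python3 - <<'E'
from h import *
rep(())
print(cur()[0]);arc(1,[35],gap=.06);arc(1,[25],gap=.015);arc(-1,[35],gap=.06)
E
```

```text
time_s: 10.72
eef_pos: [0.4455, 0.207, 0.3561]
eef_rot: [0.184, 0.683, 0.683, 0.185]
wrist_force: [0.5, 0.5, 0.4]
opening: 0.281
grasp_force: 0.0
force tool [ 0.5  0.7 -0.1] torque tool [ 0.23 -0.04 -0.04] open 0.281 along 0.1329 t 10.725
[0.44545741 0.20697819 0.35606052]
w [ 0.0044 -0.7    -0.002 ]
35 world [0.474 0.246 0.303] d [0.0387, -0.0023, 0.0598]
w [ 0.0044 -0.7    -0.002 ]
25 world [0.495 0.281 0.266] d [0.0739, -0.0025, 0.1031]
w [0.0047 0.6963 0.0013]
35 world [0.474 0.168 0.303] d [-0.0389, -0.0022, 0.0597]
```

```bash
python3 jog.py '[[0.03,-0.002,0.005,0,-0.18,0,0],[0.06,-0.002,0.02,0,-0.36,0,0],[0.075,-0.002,0.04,0.004,-0.54,-0.002,0],[0.075,-0.002,0.055,0.004,-0.7,-0.002,0],[0.075,-0.002,0.07,0.004,-0.7,-0.002,0],[0.075,-0.002,0.08,0.004,-0.7,-0.002,0],[0.075,-0.002,0.08,0.004,-0.7,-0.002,0]]'
python3 - <<'E'
from h import *
import cv2
rep(());print(get_obs()["q"]); arc(1,[30,15,0,-15,-30,-45,-60,-70,-78])
c=vision.camera("scene");s=vision.camera("side")
cv2.imwrite("pics/c6.png",np.hstack([cv2.resize(s[180:300,240:320],(400,600),interpolation=cv2.INTER_CUBIC),cv2.resize(c[50:170,280:360],(400,600),interpolation=cv2.INTER_CUBIC)]))
E
```

```text
time_s: 11.6
eef_pos: [0.4841, 0.2808, 0.2844]
eef_rot: [0.404, 0.705, 0.579, -0.062]
wrist_force: [-0.7, -0.3, 0.4]
opening: 0.001
grasp_force: 0.0
force tool [-0.6 -0.4 -0.4] torque tool [0.24 0.24 0.04] open 0.001 along 0.0515 t 11.6
[ 0.73388874  0.2990886   1.57575067 -0.82327817  1.51188695  1.08755875]
w [-0.0025 -0.0009 -0.0002]
30 world [0.5   0.284 0.258] d [0.0224, 0.0005, 0.0219]
15 world [0.507 0.293 0.246] d [0.0379, 0.0005, 0.0262]
0 world [0.515 0.298 0.232] d [0.0518, 0.0005, 0.0351]
-15 world [0.523 0.298 0.218] d [0.0628, 0.0005, 0.048]
-30 world [0.531 0.293 0.204] d [0.0694, 0.0006, 0.0638]
-45 world [0.538 0.285 0.193] d [0.0712, 0.0006, 0.0791]
-60 world [0.542 0.276 0.185] d [0.0701, 0.0006, 0.0907]
-70 world [0.544 0.27  0.182] d [0.068, 0.0006, 0.0983]
-78 world [0.545 0.264 0.179] d [0.0654, 0.0007, 0.1044]
```

View pics/c6.png

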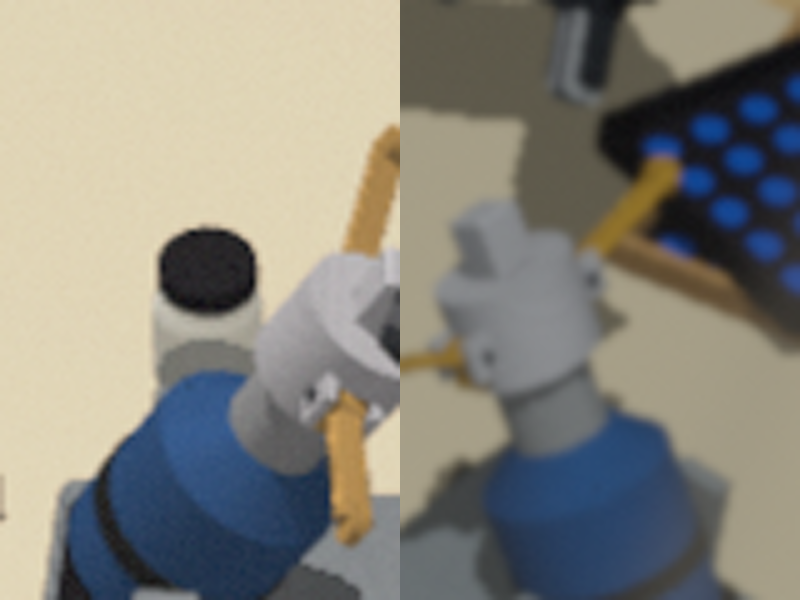

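The cap stays seated after release, both arms open, with the closed fingertips above arm a. Swing it down.

```bash
python3 jog.py '[[0.022,0,0.014,0,0,0,0],[0.0224,0,0.022,0,0,0,0],[0.030,0,0.024,0,0,0,0],[0.038,0,0.0262,0,0,0,0],[0.045,0,0.030,0,0,0,0],[0.052,0,0.035,0,0,0,0],[0.0575,0,0.041,0,0,0,0],[0.063,0,0.048,0,0,0,0],[0.0665,0,0.056,0,0,0,0],[0.0694,0,0.064,0,0,0,0]]'
python3 - <<'E'
from h import *
rep(());arc(1,[-30,-45,-60,-70,-78])
E
```

```text
time_s: 12.95
eef_pos: [0.5305, 0.2934, 0.2012]
eef_rot: [0.405, 0.704, 0.58, -0.063]
wrist_force: [-0.6, 0.3, 1.2]
opening: -0.001
grasp_force: 0.5
force tool [-0.7  0.1 -1.2] torque tool [ 0.15  0.1  -0.02] open -0.001 along -0.0438 t 12.95
w [-0.0025  0.0013  0.0026]
-30 world [0.531 0.293 0.204] d [-0.0014, 0.0018, -0.0012]
-45 world [0.538 0.285 0.193] d [0.0004, 0.0019, 0.0141]
-60 world [0.542 0.276 0.185] d [-0.0007, 0.0019, 0.0257]
-70 world [0.544 0.27  0.182] d [-0.0028, 0.0019, 0.0334]
-78 world [0.545 0.264 0.179] d [-0.0053, 0.0019, 0.0394]
```

```bash
python3 jog.py '[[0,0.0018,0.007,0,0,0,0],[0.0004,0.0018,0.014,0,0,0,0],[0,0.0018,0.020,0,0,0,0],[-0.0007,0.0018,0.026,0,0,0,0],[-0.002,0.0018,0.031,0,0,0,0],[-0.003,0.0018,0.034,0,0,0,0]]'
python3 - <<'E'
from h import *
rep(());arc(1,[-70,-75,-78])
E
```

```text
time_s: 13.7
eef_pos: [0.5438, 0.2692, 0.1816]
eef_rot: [0.405, 0.704, 0.58, -0.063]
wrist_force: [-0.5, 0.2, 1.9]
opening: 0.005
grasp_force: 0.6
force tool [-1.1  0.5 -1.6] torque tool [ 0.25  0.18 -0.01] open 0.005 along -0.0674 t 13.7
w [-0.0026  0.0013  0.0025]
-70 world [0.544 0.27  0.182] d [0.0006, 0.0001, -0.0003]
-75 world [0.545 0.266 0.18 ] d [-0.0009, 0.0001, 0.0035]
-78 world [0.545 0.264 0.179] d [-0.002, 0.0001, 0.0057]
```

```bash
python3 jog.py '[[-0.001,0,0.004,0,0,0,0],[-0.003,0,0.007,0,0,0,0],[-0.004,0,0.009,0,0,0,0],[-0.004,0,0.009,0,0,0,0]]'
python3 - <<'E'
from h import *
rep(());arc(1,[-75,-78])
E
```

```text
time_s: 14.2
eef_pos: [0.5461, 0.2618, 0.1776]
eef_rot: [0.404, 0.704, 0.58, -0.062]
wrist_force: [-0.0, 6.7, -1.2]
opening: 0.001
grasp_force: 2.9
force tool [ 5.8 -0.6 -3.5] torque tool [0.42 1.21 0.03] open 0.001 along -0.072 t 14.2
w [-0.002  -0.0019  0.0025]
-75 world [0.545 0.266 0.18 ] d [0.0018, 0.0001, -0.0048]
-78 world [0.545 0.264 0.179] d [0.0007, 0.0001, -0.0026]
```

```bash
python3 jog.py '[[-0.003,0,0.002,0,0,0,0],[-0.005,0,0.003,0,0,0,0],[-0.005,0,0.003,0,0,0,0]]'
python3 - <<'E'
from h import *
rep(());arc(1,[-75,-78])
E
```

```text
time_s: 14.58
eef_pos: [0.5461, 0.2603, 0.1772]
eef_rot: [0.402, 0.704, 0.583, -0.058]
wrist_force: [1.6, 20.9, -7.0]
opening: 0.004
grasp_force: 10.0
force tool [20.5 -2.1 -7.9] torque tool [0.69 3.74 0.02] open 0.004 along -0.0724 t 14.575
w [-0.0004 -0.0121  0.0028]
-75 world [0.545 0.266 0.18 ] d [0.0028, 0.0003, -0.006]
-78 world [0.545 0.264 0.179] d [0.0017, 0.0003, -0.0038]
```

Arm a is hard against its stop (20 N, hardly moving). Retreat and compute the move to arm b.

```bash
python3 jog.py '[[0.012,0,-0.01,0,0,0,0],[0.02,0,-0.05,0,0,0,0],[0.02,0,-0.10,0,0,0,0],[0.02,0,-0.15,0,0,0,0],[0.02,0,-0.18,0,0,0,0]]'
python3 - <<'E'
from h import *
rep(());P,r=cur();print(P)
bz=np.array([-.5,0,.75**.5]);m=np.array([.5103,.207,.2398])
goto(m+.16*bz,frame([.866,0,.5],[.5,0,-.866]))
E
```

```text
time_s: 15.2
eef_pos: [0.4828, 0.3876, 0.2892]
eef_rot: [0.405, 0.704, 0.58, -0.062]
wrist_force: [-0.4, 0.3, -1.0]
opening: 0.002
grasp_force: 0.0
force tool [ 0.7 -0.9  0.3] torque tool [ 0.23  0.21 -0.  ] open 0.002 along 0.0563 t 15.2
[0.48280073 0.38759245 0.28923115]
d [-0.2048 -0.0012  0.0369] w [-0.0017  0.6983  0.001 ] rows 4
```

```bash
python3 jog.py '[[-0.04,0,0.002,0,0.14,0,0],[-0.08,0,0.01,0,0.3,0,0],[-0.12,0,0.02,0,0.46,0,0],[-0.165,-0.001,0.03,0,0.62,0,0],[-0.2048,-0.0012,0.0369,-0.0017,0.698,0.001,0],[-0.2048,-0.0012,0.0369,-0.0017,0.698,0.001,0]]'
python3 - <<'E'
from h import *
rep(());print(cur()[0]);arc(-1,[25],gap=.04);arc(-1,[30],gap=.015)
E
```

```text
time_s: 15.95
eef_pos: [0.4314, 0.2019, 0.3799]
eef_rot: [0.185, 0.685, 0.68, 0.184]
wrist_force: [0.6, 0.3, 0.2]
opening: 0.001
grasp_force: 0.0
force tool [0.3 0.6 0.2] torque tool [ 0.17 -0.03  0.04] open 0.001 along 0.1605 t 15.95
[0.43139813 0.20190987 0.37985979]
w [ 0.007   0.7015 -0.0047]
25 world [0.484 0.144 0.285] d [-0.058, -0.0018, 0.1082]
w [ 0.007   0.7015 -0.0047]
30 world [0.494 0.138 0.269] d [-0.064, -0.0019, 0.1274]
```

Mirror of the earlier approach: out to -x first, then down.

```bash
python3 jog.py '[[-0.03,-0.002,0.01,0,0.18,0,0],[-0.06,-0.002,0.03,0,0.36,0,0],[-0.07,-0.002,0.06,0.007,0.54,-0.004,0],[-0.07,-0.002,0.08,0.007,0.7,-0.0047,0],[-0.07,-0.002,0.10,0.007,0.7,-0.0047,0],[-0.07,-0.002,0.108,0.007,0.7,-0.0047,0],[-0.07,-0.002,0.108,0.007,0.7,-0.0047,0]]'
python3 - <<'E'
from h import *
rep(());print(get_obs()["q"]); arc(-1,[30,15,0,-15,-30,-45,-60,-70,-78])
E
```

```text
time_s: 16.82
eef_pos: [0.4825, 0.1363, 0.281]
eef_rot: [-0.066, 0.579, 0.707, 0.401]
wrist_force: [0.4, -1.0, -0.1]
opening: -0.002
grasp_force: 0.0
force tool [-1.   0.2 -0.4] torque tool [ 0.21 -0.25 -0.06] open -0.002 along 0.0493 t 16.825
[-0.5104127  -0.25417386  2.14500389  0.86543597  1.34897358 -0.95495342]
w [-0.0131 -0.0006 -0.0007]
30 world [0.5   0.13  0.258] d [-0.0234, 0.0037, 0.0181]
15 world [0.507 0.121 0.246] d [-0.0389, 0.0038, 0.0224]
0 world [0.515 0.116 0.232] d [-0.0528, 0.0039, 0.0313]
-15 world [0.523 0.116 0.218] d [-0.0638, 0.0041, 0.0442]
-30 world [0.531 0.121 0.204] d [-0.0705, 0.0043, 0.06]
-45 world [0.538 0.129 0.193] d [-0.0723, 0.0045, 0.0752]
-60 world [0.542 0.138 0.185] d [-0.0712, 0.0046, 0.0868]
-70 world [0.544 0.144 0.182] d [-0.0691, 0.0047, 0.0945]
-78 world [0.545 0.15  0.179] d [-0.0666, 0.0048, 0.1005]
```

```bash
python3 jog.py '[[-0.023,0.003,0.010,-0.013,0,0,0],[-0.0234,0.004,0.018,-0.013,0,0,0],[-0.031,0.004,0.020,-0.013,0,0,0],[-0.039,0.004,0.0224,-0.013,0,0,0],[-0.046,0.004,0.0265,-0.013,0,0,0],[-0.053,0.004,0.0313,-0.013,0,0,0],[-0.0585,0.004,0.0375,-0.013,0,0,0],[-0.064,0.004,0.0442,-0.013,0,0,0],[-0.0675,0.0043,0.052,-0.013,0,0,0],[-0.0705,0.0043,0.060,-0.013,0,0,0]]'
python3 - <<'E'
from h import *
rep(());arc(-1,[-30,-45,-60,-70,-78])
E
```

```text
time_s: 18.08
eef_pos: [0.5323, 0.1201, 0.2042]
eef_rot: [-0.06, 0.579, 0.704, 0.407]
wrist_force: [-0.6, -0.7, 1.3]
opening: 0.001
grasp_force: 0.5
force tool [ 0.4  0.1 -1.6] torque tool [ 0.2  -0.29  0.01] open 0.001 along -0.0421 t 18.075
w [ 0.0038 -0.0002  0.0008]
-30 world [0.531 0.121 0.204] d [0.0007, -0.0013, 0.0005]
-45 world [0.538 0.129 0.193] d [-0.0011, -0.0013, 0.0157]
-60 world [0.542 0.138 0.185] d [0.0, -0.0014, 0.0273]
-70 world [0.544 0.144 0.182] d [0.0021, -0.0014, 0.035]
-78 world [0.545 0.15  0.179] d [0.0047, -0.0014, 0.041]
```

```bash
python3 jog.py '[[0,-0.001,0.008,0.003,0,0,0],[-0.0011,-0.001,0.0157,0.003,0,0,0],[-0.0005,-0.001,0.022,0.003,0,0,0],[0,-0.0014,0.0273,0.003,0,0,0],[0.001,-0.0014,0.032,0.003,0,0,0],[0.002,-0.0014,0.035,0.003,0,0,0],[0.004,-0.0014,0.039,0.003,0,0,0],[0.006,-0.0014,0.043,0.003,0,0,0],[0.006,-0.0014,0.044,0.003,0,0,0],[0.006,-0.0014,0.044,0.003,0,0,0]]'
python3 - <<'E'
from h import *
rep(());arc(-1,[-75,-78])
E
```

```text
time_s: 19.32
eef_pos: [0.5456, 0.1531, 0.1782]
eef_rot: [-0.062, 0.579, 0.705, 0.406]
wrist_force: [-0.8, -0.7, 0.3]
opening: -0.002
grasp_force: 0.5
force tool [-0.1 -0.5 -0.9] torque tool [ 0.16 -0.29 -0.02] open -0.002 along -0.0713 t 19.325
w [ 0.0004 -0.0008  0.001 ]
-75 world [0.545 0.148 0.18 ] d [-0.0029, 0.0002, -0.0048]
-78 world [0.545 0.15  0.179] d [-0.0019, 0.0002, -0.0026]
```

```bash
python3 jog.py '[[0.003,0,0.002,0,0,0,0],[0.006,0,0.003,0,0,0,0],[0.008,0,0.004,0,0,0,0],[0.008,0,0.004,0,0,0,0]]'
python3 - <<'E'
from h import *
rep(());arc(-1,[-75,-78])
E
```

```text
time_s: 19.82
eef_pos: [0.5464, 0.1567, 0.1781]
eef_rot: [-0.057, 0.581, 0.705, 0.403]
wrist_force: [-2.7, -23.6, -6.0]
opening: -0.001
grasp_force: 10.9
force tool [-20.7  -5.3 -11.9] torque tool [ 0.97 -3.8  -0.13] open -0.001 along -0.0717 t 19.825
w [0.002  0.0118 0.0012]
-75 world [0.545 0.148 0.18 ] d [-0.0055, -0.0004, -0.0074]
-78 world [0.545 0.15  0.179] d [-0.0044, -0.0004, -0.0052]
```

Same stiff stop, symmetric with arm a about y ≈ 0.2085. Retreat clear, then check the brass numerically.

```bash
python3 jog.py '[[-0.012,0,-0.01,0,0,0,0],[-0.02,0,-0.05,0,0,0,0],[-0.02,0,-0.10,0,0,0,0],[-0.02,0,-0.15,0,0,0,0],[-0.02,0,-0.20,0,0,0,0],[-0.02,0,-0.20,0,0,0,0]]'
python3 - <<'E'
from h import *
import cv2
rep(());print(cur()[0])
bz=np.array([-.5,0,.75**.5]);O=np.array([.5103,.2082,.2398])-.19*bz
for n in("scene","side"):
    h=cv2.cvtColor(vision.camera(n),cv2.COLOR_BGR2HSV)
    m=((h[...,0]>12)&(h[...,0]<26)&(h[...,1]>140)&(h[...,2]>60)).astype(np.uint8)
    for s in(1,-1):
        print(n,s,"pred hinge->tip",[proj(n,O+bz*(.1715-.075*np.sin(A)*k)+np.array([0,s*(.036+.075*np.cos(A)*k),0])).round(0).tolist()[0] for A in(np.radians(75),) for k in(0,.5,1)],"open tip",proj(n,O+bz*.2032+np.array([0,s*.104,0])).round(0).tolist())
    _,l,st,c=cv2.connectedComponentsWithStats(m)
    print([(a.tolist(),b.round(0).tolist()) for a,b in zip(st[1:],c[1:]) if a[4]>15 and 200<b[0]<400 and 60<b[1]<340])
E
```

```text
time_s: 20.58
eef_pos: [0.475, 0.0152, 0.3038]
eef_rot: [-0.059, 0.579, 0.704, 0.406]
wrist_force: [0.4, -0.1, 0.0]
opening: -0.001
grasp_force: 0.0
force tool [-0.2  0.4  0.1] torque tool [ 0.18 -0.29 -0.02] open -0.001 along 0.0728 t 20.575
[0.47503683 0.0151877  0.30381929]
scene 1 pred hinge->tip [[313.0, 105.0], [321.0, 117.0], [328.0, 128.0]] open tip [[328.0, 79.0]]
scene -1 pred hinge->tip [[293.0, 121.0], [295.0, 137.0], [297.0, 152.0]] open tip [[266.0, 124.0]]
[([320, 112, 13, 18, 43], [327.0, 122.0]), ([292, 128, 6, 26, 84], [294.0, 143.0]), ([201, 182, 12, 12, 44], [206.0, 187.0])]
side 1 pred hinge->tip [[307.0, 262.0], [298.0, 275.0], [289.0, 288.0]] open tip [[314.0, 278.0]]
side -1 pred hinge->tip [[309.0, 238.0], [300.0, 245.0], [292.0, 251.0]] open tip [[317.0, 209.0]]
[]
```

Both brass arms lie where the fully-down model predicts (scene blobs end at ~(332,130) and ~(297,153)), and the robot is touching nothing.

```bash
python3 -c "
from bench import ctrl, vision, get_obs
print(ctrl.hand_in())"
```

```text
the job is handed in; nothing more can be done
None
```

The cap is fully home on the neck, both cam arms were pressed down one after the other to a hard stop, the arm is clear, and the job is handed in at about 21 s of the 72 s limit; the jar, brush and tray were never approached.

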